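# Close up the trackside kerb and wind the scoreboard to green

## Task

Close up the trackside kerb: move the black lane marker off the oak bed and lay it flat on the green mat, and take every red-and-white kerb block out of the blue tray and lay them in one unbroken row on the bed, the first hard against the grey end post, each pushed flush end to end with its neighbour and all back against the dark lip. Only when the row is closed, wind the scoreboard handle round from the red mark to the green mark and let go. Leave the trophy, the red car and the yellow tin where they are.

Things in the scene. Friction and masses are not known exactly. Their poses are not given: they have to be found in the camera images.
- bed: Fixed oak board, x -70 to +34, y -60 to +380 mm, top at z 10. Origin at table height under the inner face of the grey end post, on the row's centre line; +y runs along the row, away from the post (post: x -20 to 20, y -50 to 0, z to 50). Dark lip on the far side: inner face x = 20, top z = 18. First block's place is centred at x 0, y 35, z 30; each next one 70 mm further along +y.
- kerb1: Red-and-white banded kerb block, 70 x 40 x 40 mm, 0.1 kg, all long faces alike; origin at its centre, its x along the 70 mm length. All blocks are interchangeable; 3 or 4 are present, starting in separate compartments of the tray.
- kerb2: Red-and-white banded kerb block, 70 x 40 x 40 mm, 0.1 kg, all long faces alike; origin at its centre, its x along the 70 mm length. All blocks are interchangeable; 3 or 4 are present, starting in separate compartments of the tray.
- kerb3: Red-and-white banded kerb block, 70 x 40 x 40 mm, 0.1 kg, all long faces alike; origin at its centre, its x along the 70 mm length. All blocks are interchangeable; 3 or 4 are present, starting in separate compartments of the tray.
- kerb4: Red-and-white banded kerb block, 70 x 40 x 40 mm, 0.1 kg, all long faces alike; origin at its centre, its x along the 70 mm length. All blocks are interchangeable; 3 or 4 are present, starting in separate compartments of the tray.
- tray: Fixed blue open tray, 100 (x) x 380 (y) x 22 mm high, walls 4 mm, floor 4 mm thick, divided along y into four compartments each about 90 mm wide and 92 mm long; origin at the centre of its underside. A block lies in a compartment with its length roughly along the tray's x.
- marker: Black plastic lane marker bar with two yellow bands, 100 x 30 x 30 mm, 0.08 kg; origin at its centre, its x along the length. It starts lying on the bed in the way of the row.
- mat: Fixed green mat, 150 (x) x 110 (y) x 3 mm; origin at the centre of its underside.
- scoreboard: Fixed wooden scoreboard case 160 x 160 mm, top 122 mm above the table, upright crank shaft at its centre; origin at the centre of its underside. On the top, 67 mm from the shaft, are a red dot (along its own +x) and a green dot (2.5 rad anticlockwise from +x, seen from above).
- crank (a joint): Angle of the crank and drum, rad, anticlockwise seen from above; 0 when the crank arm points at the red dot, 2.5 when it points at the green dot; it starts 0 to 0.5, turns from -0.25 to 3.3 and stays where it is left.
- crank_handle (a point): Point to grip on the crank's upright round steel handle, 18 mm thick, 44 mm from the shaft; the point is 166 mm above the table, the handle's top 20 mm above it and the crank arm's upper face 26 mm below it. It turns with the crank.
- trophy: Silver trophy cup, 130 mm tall, 80 mm wide; leave alone. Origin at the centre of its underside.
- car: Red plastic slot car, 130 x 58 x 42 mm, on the black track; leave alone. Origin at the centre of its underside.
- tin: Yellow lidded tin box of spare guide shoes, 102 x 72 x 40 mm; leave alone. Origin at the centre of its underside.
Things that resemble listed ones, but are neither listed nor needed, are in the scene too. Leave any brown look-alike of the kerb4 alone. What is shaped like the kerb2 but turquoise is not meant.

How it is judged:
By the outcome, as a careful person would: the job done as asked, in the order asked, and still so for the second after the job is handed in, with the robot touching nothing.
Of kerb1, kerb2, kerb3, kerb4 only 3 to 4 are there at a start; the rules pass over those that are not, and their reading is None.
At some moment in a run one of kerb1, kerb2, kerb3, kerb4, marker may be knocked a few centimetres aside while the robot is not near it.
Once in a run the grip may slacken for a moment while it holds something.
It also fails if it takes over 208 s, if anything falls off the work surface, if the arm or the gripper's body presses on something with over 40 N, if the wrist force passes 120 N, or if a joint passes its speed limit or range.

## Robot

A 6-joint arm with a two-finger parallel gripper is mounted at the origin on the work surface. World frame = base frame: x ahead of the robot, y to its left, z up, the work surface at z = 0. Lengths are in mm, angles in rad, forces in N, time in s.
With the tool pointing down it reaches from about 350 to 875 mm from the base axis. Payload 4.2 kg.
Tool frame: the origin (TCP) lies at the very end of the fingers, on their centre line; the grasp point (between the pads) lies 19 mm behind it; z points along the fingers, y is the direction in which the jaws open and shut (so a half turn about z gives the same grasp; the last joint's range is limited). The gripper opens to 85 mm and grips with 20 to 120 N. Pads are 22 mm wide; open, the fingers measure 114 mm over their backs; the gripper's body (76 mm by 85 mm) begins 54 mm behind the grasp point. The pads swing forward as they close: fully open they stand 13 mm farther back than shut.
Start: joints at [-1.006, 0.385, 0.008, 0, -1.194, -0.259], TCP at [188.176, -595.977, 231.312] pointing down, gripper open.
Joint ranges: [-3.14, 3.14], [-1.21, 2.06], [-1.07, 1.41], [-3.16, 2.05], [-2.99, -0.16], [-3.1, 3.1]. Speed limits (rad/s): [2.79, 2.79, 3.14, 3.14, 3.14, 3.14].

## Interface

Orientations are given as a unit quaternion [x, y, z, w].
In Python, from bench import read_state, get_image, camera_params, job_done gives the robot as it stands.
- The arm moves only by the tool send_rows, never from a script. Its arguments are lists of equal length, an entry for each row: "translation": the shift along the tool's x, y, z in m, a list of three; "yaw": the turn about the tool's z in degrees; "fingers": the closure in counts, from 0 (fully open) to 255 (shut). A call has 1 to 12 rows; each row is the pose to reach, as a shift and turn from the pose measured when the call began, along the tool's axes at that moment; what a row does not reach only later rows make up. A row lasts 1/10 s, in which the tool goes at most 50 mm and 8.59 degrees, less where a joint would pass 70% of its speed; a pose out of reach is approached as far as the arm can. A call with a gripper value outside its range is refused whole. The fingers move at their own pace and stop on an object; the grip force is fixed at half the most. Time passes only in rows, so rows that repeat a pose let the fingers close. It gives the time, the measured TCP pose, the force and the opening at its end, in the units of the state.
- read_state(): the state, without advancing time (a new reading comes with each control period).
- get_image(name): name is "scene" or "top" or "wrist"; returns the picture (420x560x3 uint8, blue, green, red); there is no depth.
- camera_params(name): a dict with "mtx" (3x3 intrinsics, pixels), "k1" (the pictures are not rectified: a ray, as slopes to the right and down, at radius r is drawn at 1 + k1 r^2 times it, then the intrinsics apply), "rvec" (rotation vector, rad) and "tvec" (3), from world to camera coordinates, as OpenCV has them; the wrist camera has in their place "tool_from_camera" (4x4, takes a point from camera to tool coordinates, whose origin is the TCP and whose axes are the flange's). Camera axes: x right, y down, z forward; pixel columns grow to the right and rows downward; lengths in mm; the calibration is good to about 2 mm. A picture is of the moment at which its call begins: read the wrist's pose just before it. camera_params takes no time and is no camera call.
- job_done(): hands the job in, once; it reports no verdict.
The state is a dict: "clock": time; "joints": joint angles; "joint_vel": joint speeds; "joint_efforts": joint torques, N m; "position": TCP position; "ee_rot": TCP orientation; "contact_force": force on the tool from outside, world axes, zero at the start; "wrist_torque": the same for the moment, N m; "gripper_width": finger opening in mm.
Only numpy, scipy, OpenCV 4.12 (cv2) and the standard library are available. Lean on these libraries where they do the work, as an engineer would, in place of code of your own. Each camera call takes 0.05 s, during which the arm holds its last target.

## Working session

There is one attempt and no reset: what is moved stays moved. The work goes in short steps, Python scripts to look and compute and a tool call to move; the robot and the scene stay as the last step left them, time stands still between calls to the robot, and variables do not carry over. Pictures are saved under pics/ and viewed, and the job is handed in when it is done.

Besides the shell and the picture viewer there is one more tool, called after "Request:" as a command line: name --pt "numbers of a row" for each row, then --argument value for the rest. send_rows: Moves the arm, as the interface text tells. Its arguments: {"type":"object","properties":{"translation":{"type":"array","items":{"type":"array","items":{"type":"number"}}},"yaw":{"type":"array","items":{"type":"number"}},"fingers":{"type":"array","items":{"type":"number"}}},"required":["translation","yaw","fingers"]}

```bash
ls; mkdir -p pics; python3 - <<'E'
from bench import *
import cv2
s=read_state();print(s)
for n in ["scene","top","wrist"]:
    p=camera_params(n);print(n,p)
    cv2.imwrite(f"pics/{n}0.png",get_image(n))
E
```

```text
pics
{'clock': 0.0, 'joints': array([-1.00640646e+00,  3.85542634e-01,  6.62890346e-03, -5.04520114e-04,
       -1.19402354e+00, -2.58621843e-01]), 'joint_vel': array([ 6.65061950e-05, -7.40036906e-04, -4.02182111e-04, -9.89145944e-04,
       -7.42848944e-04,  6.62946684e-04]), 'joint_efforts': array([-1.50440783e-04, -3.92291987e+01,  1.88409394e+01,  4.18609634e+00,
       -4.53576562e-03, -1.00616253e-05]), 'position': array([ 187.99359559, -595.43598411,  230.2303893 ]), 'ee_rot': array([-1.52197066e-01,  9.88349560e-01,  1.07489274e-03, -2.13285163e-04]), 'contact_force': array([-0.10213394,  0.33092613, -0.26421762]), 'wrist_torque': array([-0.00281097,  0.04081578,  0.07143242]), 'gripper_width': 85.41046070458066}
scene {'mtx': array([[388.5320878 ,   0.        , 273.93672443],
       [  0.        , 388.5320878 , 211.97683674],
       [  0.        ,   0.        ,   1.        ]]), 'k1': -0.018766503846340467, 'rvec': array([ 0.9227972 ,  2.71428228, -0.78022638]), 'tvec': array([ 466.42438987, -198.12514288, 1163.19585213])}
top {'mtx': array([[382.01779965,   0.        , 273.07385539],
       [  0.        , 382.01779965, 212.25583764],
       [  0.        ,   0.        ,   1.        ]]), 'k1': -0.07831727811641974, 'rvec': array([ 2.15335746, -2.16054919,  0.10021257]), 'tvec': array([ -3.05941699, 578.60717212, 981.76763464])}
wrist {'mtx': array([[352.09004855,   0.        , 285.9160353 ],
       [  0.        , 352.09004855, 211.92442971],
       [  0.        ,   0.        ,   1.        ]]), 'k1': -0.0034205308353340625, 'tool_from_camera': array([[ 3.40206319e-04, -9.49868317e-01, -3.12650067e-01,
         7.96925961e+01],
       [ 9.99999784e-01,  4.99058701e-04, -4.28062609e-04,
         3.14158104e-01],
       [ 5.62633846e-04, -3.12649854e-01,  9.49868282e-01,
        -1.41905647e+02],
       [ 0.00000000e+00,  0.00000000e+00,  0.00000000e+00,
         1.00000000e+00]])}
```

View pics/scene0.png

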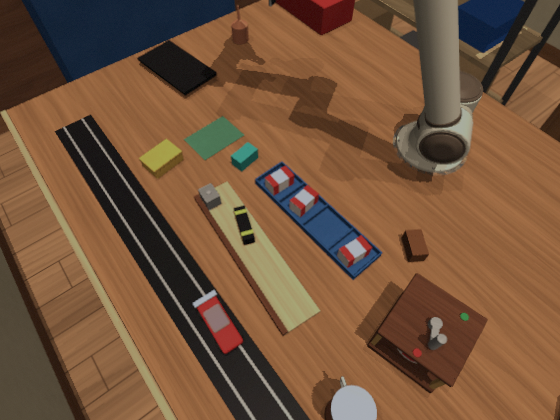

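View pics/top0.png

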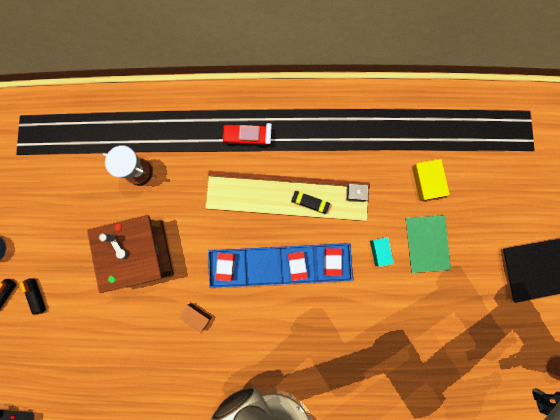

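View pics/wrist0.png

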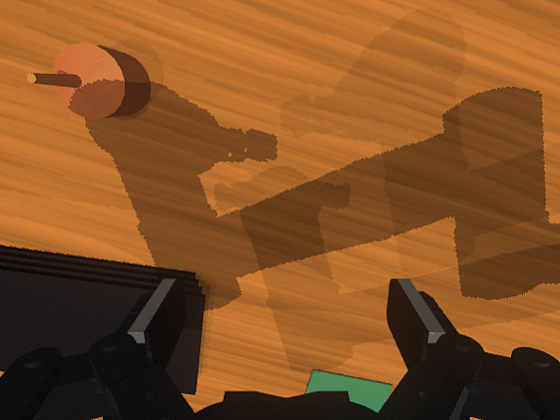

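```bash
cat > h.py <<'E'
from bench import *
import cv2, numpy as np
from scipy.spatial.transform import Rotation as R
def cam(n,st=None):
    p=camera_params(n)
    if n=="wrist":
        st=st or read_state()
        T=np.eye(4);T[:3,:3]=R.from_quat(st["ee_rot"]).as_matrix();T[:3,3]=st["position"]
        C=T@p["tool_from_camera"]
    else:
        W=np.eye(4);W[:3,:3]=R.from_rotvec(p["rvec"]).as_matrix();W[:3,3]=p["tvec"];C=np.linalg.inv(W)
    return p["mtx"],p["k1"],C
def w(n,uv,z,st=None):
    K,k1,C=cam(n,st);uv=np.atleast_2d(uv).astype(float)
    d=np.array([k1,0,0,0,0])
    s=cv2.undistortPoints(uv.reshape(-1,1,2),K,d,None).reshape(-1,2)
    r=np.c_[s,np.ones(len(s))]@C[:3,:3].T
    o=C[:3,3];t=(z-o[2])/r[:,2]
    return (o+t[:,None]*r).round(1)
def px(n,P,st=None):
    K,k1,C=cam(n,st);W=np.linalg.inv(C)
    P=np.atleast_2d(P).astype(float)
    return cv2.projectPoints(P,cv2.Rodrigues(W[:3,:3])[0],W[:3,3],K,np.array([k1,0,0,0,0]))[0].reshape(-1,2).round(1)
def shot(n,name,crop=None,f=1):
    st=read_state();im=get_image(n)
    cv2.imwrite(f"pics/{name}_full.png",im)
    if crop: x0,y0,x1,y1=crop;im=im[y0:y1,x0:x1]
    if f!=1: im=cv2.resize(im,None,fx=f,fy=f,interpolation=cv2.INTER_CUBIC)
    cv2.imwrite(f"pics/{name}.png",im)
    return st
def mv(target,yawaxis=None):
    """shift in tool axes (m) to reach world target TCP; yaw so that tool y is along angle"""
    st=read_state();M=R.from_quat(st["ee_rot"]).as_matrix()
    d=M.T@(np.array(target)-st["position"])/1000
    out=None
    if yawaxis is not None:
        a=np.arctan2(M[1,1],M[0,1]); # current tool y angle in world
        dy=np.degrees(yawaxis)-np.degrees(a)
        dy=-dy # tool z down
        out=(dy+90)%180-90
    print("pos",st["position"].round(1),"shift",d.round(4),"yaw",None if out is None else round(out,2),"j6",st["joints"][5].round(3),'t',round(st['clock'],2))
E
python3 - <<'E'
from h import *
im=cv2.imread("pics/top0.png")
cv2.imwrite("pics/c1.png",cv2.resize(im[165:295,200:380],None,fx=4.4,fy=4.4,interpolation=cv2.INTER_CUBIC))
cv2.imwrite("pics/c2.png",cv2.resize(im[140:300,80:200],None,fx=3.7,fy=3.7,interpolation=cv2.INTER_CUBIC))
E
```

```text
(no output)
```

View pics/c1.png

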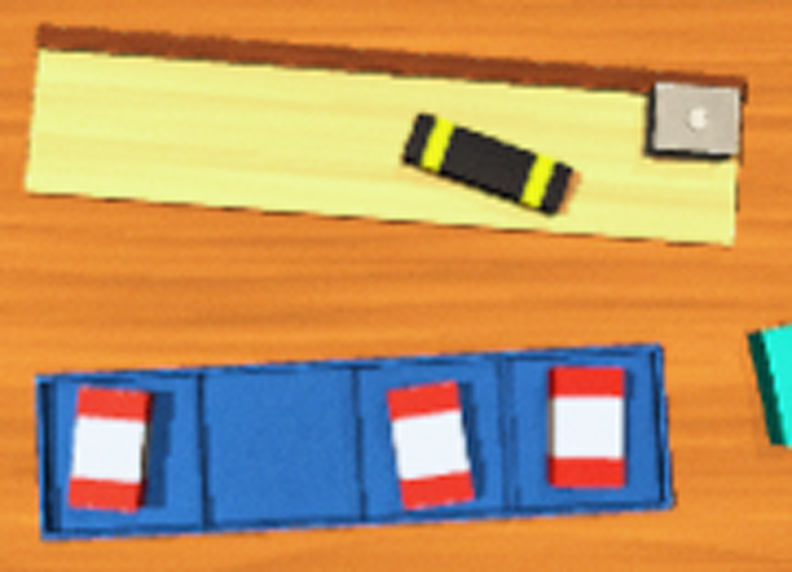

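View pics/c2.png

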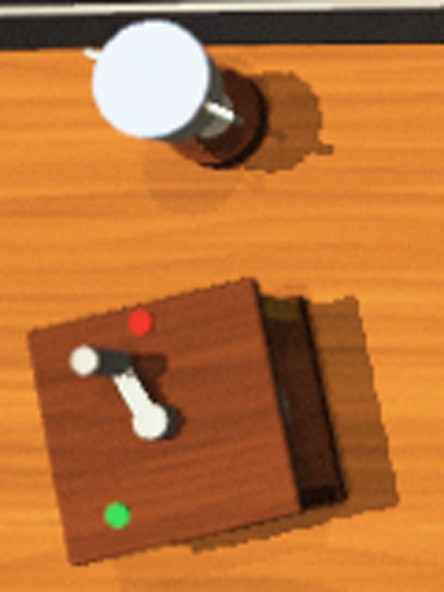

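```bash
python3 - <<'E'
from h import *
c=lambda L:np.array(L)/4.4+[200,165]
d=lambda L:np.array(L)/3.7+[80,140]
print("bed near edge z10 (local -70,380),(-70,-60)",w("top",c([[26,190],[733,243]]),10))
print("lip outer z18 (34,380),(34,-60)",w("top",c([[38,27],[745,78]]),18))
print("lip top inner z18?",w("top",c([[40,50],[648,93]]),18), w("top",c([[40,50],[648,93]]),10))
print("post",w("top",c([[653,84],[740,90],[737,155],[648,150]]),50))
for n,L,z in [("marker",[[420,113],[575,165],[558,214],[403,160]],40-0),("k1",[[78,388],[150,392],[142,510],[68,505]],44),("k2",[[388,391],[460,382],[474,500],[402,509]],44),("k3",[[550,366],[625,368],[624,487],[549,486]],44)]:
    P=w("top",c(L),z);print(n,P.mean(0),[np.linalg.norm(P[i]-P[(i+1)%4]).round(1) for i in range(4)],P[:,:2].tolist())
print("tray",w("top",c([[37,376],[661,346],[672,508],[46,538]]),22))
print("dots",w("top",d([[140,322],[117,516]]),122),"case",w("top",d([[28,330],[253,280],[300,512],[73,564]]),122))
print("handle top",w("top",d([[85,360]]),186),"hub",w("top",d([[150,420]]),140),"hub z150",w("top",d([[150,420]]),150))
print("mat",w("top",[[406,218],[444,215],[451,270],[412,273]],3))
print("tin",w("top",[[415,162],[443,158],[449,197],[421,201]],40))
print("cup",w("top",d([[152,80]]),130))
print("turq",w("top",[[371,240],[388,238],[394,263],[377,266]],40))
E
```

```text
bed near edge z10 (local -70,380),(-70,-60) [[ 593.   178.6   10. ]
 [ 558.2 -257.6   10. ]]
lip outer z18 (34,380),(34,-60) [[ 694.1  171.4   18. ]
 [ 659.7 -266.3   18. ]]
lip top inner z18? [[ 679.6  169.9   18. ]
 [ 650.5 -206.    18. ]] [[ 681.2  171.4   10. ]
 [ 651.9 -207.5   10. ]]
post [[ 650.2 -203.4   50. ]
 [ 646.4 -255.4   50. ]
 [ 607.2 -252.4   50. ]
 [ 610.4 -199.4   50. ]]
marker [ 604.4   -105.525   40.   ] [np.float64(98.0), np.float64(31.4), np.float64(98.0), np.float64(30.3)] [[634.9, -64.5], [602.9, -157.1], [573.4, -146.4], [606.4, -54.1]]
k1 [435.1  120.15  44.  ] [np.float64(42.9), np.float64(69.1), np.float64(43.9), np.float64(68.8)] [[470.7, 139.2], [468.3, 96.4], [399.3, 100.6], [402.1, 144.4]]
k2 [436.775 -69.125  44.   ] [np.float64(42.7), np.float64(69.3), np.float64(42.4), np.float64(69.2)] [[468.6, -44.1], [473.8, -86.5], [404.9, -94.0], [399.8, -51.9]]
k3 [ 447.3   -160.925   44.   ] [np.float64(44.2), np.float64(69.5), np.float64(43.9), np.float64(70.1)] [[482.9, -139.7], [481.5, -183.9], [412.0, -182.0], [412.8, -138.1]]
tray [[ 478.   167.8   22. ]
 [ 495.  -209.5   22. ]
 [ 398.1 -214.2   22. ]
 [ 380.9  161.2   22. ]]
dots [[533.8 374.7 122. ]
 [406.2 385.8 122. ]] case [[528.5 452.2 122. ]
 [561.5 298.7 122. ]
 [409.9 263.1 122. ]
 [374.6 414.8 122. ]]
handle top [[505.7 381.3 186. ]] hub [[469.1 357.9 140. ]] hub z150 [[469.1 353.6 150. ]]
mat [[ 564.4 -368.     3. ]
 [ 572.2 -474.6    3. ]
 [ 422.  -487.2    3. ]
 [ 415.2 -379.1    3. ]]
tin [[ 711.9 -386.8   40. ]
 [ 723.1 -464.5   40. ]
 [ 616.6 -474.7   40. ]
 [ 606.1 -397.9   40. ]]
cup [[695.8 370.5 130. ]]
turq [[ 503.6 -260.9   40. ]
 [ 508.6 -305.9   40. ]
 [ 443.4 -319.7   40. ]
 [ 436.  -274.9   40. ]]
```

```bash
python3 - <<'E'
from h import *
mv([604,-105.5,140],-0.333)
E
```

```text
pos [ 188.  -595.6  230.5] shift [-0.5442  0.3421  0.091 ] yaw -53.41 j6 -0.259 t 0.15
```

Request:
send_rows --pt "-0.544 0.342 0.091" --pt "-0.544 0.342 0.091" --pt "-0.544 0.342 0.091" --pt "-0.544 0.342 0.091" --pt "-0.544 0.342 0.091" --pt "-0.544 0.342 0.091" --pt "-0.544 0.342 0.091" --pt "-0.544 0.342 0.091" --pt "-0.544 0.342 0.091" --pt "-0.544 0.342 0.091" --pt "-0.544 0.342 0.091" --pt "-0.544 0.342 0.091" --yaw '[-53.4, -53.4, -53.4, -53.4, -53.4, -53.4, -53.4, -53.4, -53.4, -53.4, -53.4, -53.4]' --fingers '[80, 80, 80, 80, 80, 80, 80, 80, 80, 80, 80, 80]'

```text
clock: 1.35
position: [573.2, -141.0, 146.5]
ee_rot: [-0.58, 0.814, 0.001, 0.0]
contact_force: [0.7, -1.2, -0.4]
gripper_width: 58.7
```

```bash
python3 - <<'E'
from h import *
mv([604,-105.5,140],-0.333)
print(read_state()['gripper_width'])
E
```

```text
pos [ 573.2 -141.   146.5] shift [-0.0436 -0.0175  0.0066] yaw 0.01 j6 -0.364 t 1.35
58.650005902020034
```

Request:
send_rows --pt "-0.044 -0.0175 0.0066" --pt "-0.044 -0.0175 0.0066" --pt "-0.044 -0.0175 0.0066" --yaw '[0, 0, 0]' --fingers '[80, 80, 80]'

```text
clock: 1.65
position: [604.1, -103.9, 138.9]
ee_rot: [-0.581, 0.814, 0.001, -0.001]
contact_force: [0.1, 0.1, -0.2]
gripper_width: 58.9
```

```bash
python3 - <<'E'
from h import *
st=shot("wrist","w1")
print(st['position'],px("wrist",[[604.4,-105.5,40],[634.9, -64.5,40], [602.9, -157.1,40]],st))
E
```

```text
[ 604.1247822  -103.9308425   138.87402503] [[284.9 210.7]
 [264.5 271.5]
 [262.1 141.4]]
```

View pics/w1.png

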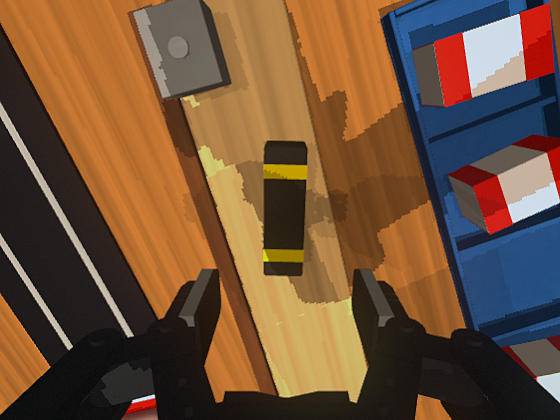

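```bash
python3 - <<'E'
from h import *
st=read_state()
K=w("wrist",[[265,142],[306,142],[303,262],[263,262]],40) 
print(K,K.mean(0),px("wrist",[[604,-104,17]]))
P=w("wrist",[[184,97],[216,180],[134,12],[183,98]],50);print(P)
mv([604,-105,14])
E
```

```text
[[ 600.7 -157.    40. ]
 [ 574.5 -147.9   40. ]
 [ 604.3  -63.3   40. ]
 [ 632.9  -73.2   40. ]] [ 603.1  -110.35   40.  ] [[285.8 204.3]]
[[ 638.  -200.5   50. ]
 [ 639.5 -145.    50. ]
 [ 646.2 -253.2   50. ]
 [ 638.8 -200.2   50. ]]
pos [ 603.6 -104.9  139.3] shift [ 1.000e-04 -8.000e-04  1.253e-01] yaw None j6 -0.422 t 1.7
```

Request:
send_rows --pt "0 -0.001 0.045" --pt "0 -0.001 0.085" --pt "0 -0.001 0.11" --pt "0 -0.001 0.125" --pt "0 -0.001 0.125" --pt "0 -0.001 0.125" --pt "0 -0.001 0.125" --pt "0 -0.001 0.125" --pt "0 -0.001 0.125" --pt "0 -0.001 0.125" --pt "0 -0.001 0.125" --yaw '[0, 0, 0, 0, 0, 0, 0, 0, 0, 0, 0]' --fingers '[80, 80, 80, 80, 80, 255, 255, 255, 255, 255, 255]'

```text
clock: 2.8
position: [605.3, -105.3, 16.2]
ee_rot: [-0.581, 0.814, 0.0, 0.0]
contact_force: [-1.0, -1.5, 5.6]
gripper_width: 29.3
```

```bash
python3 - <<'E'
from h import *
mv([604,-105,120])
E
```

```text
pos [ 605.3 -105.3   16.2] shift [ 0.      0.0014 -0.1038] yaw None j6 -0.421 t 2.8
```

```bash
python3 - <<'E'
from h import *
mv([493.5,-427,110],1.645)
E
```

```text
pos [ 605.3 -105.3   16.2] shift [ 0.3405  0.0009 -0.0942] yaw 66.73 j6 -0.421 t 2.8
```

Request:
send_rows --pt "0 0 -0.04" --pt "0 0 -0.08" --pt "0.01 0 -0.094" --pt "0.06 0 -0.094" --pt "0.11 0 -0.094" --pt "0.16 0 -0.094" --pt "0.21 0 -0.094" --pt "0.26 0 -0.094" --pt "0.31 0 -0.094" --pt "0.34 0.001 -0.094" --pt "0.3405 0.001 -0.094" --pt "0.3405 0.001 -0.094" --yaw '[0, 0, 5, 13, 21, 29, 37, 45, 53, 60, 66.7, 66.7]' --fingers '[255, 255, 255, 255, 255, 255, 255, 255, 255, 255, 255, 255]'

```text
clock: 4.0
position: [492.4, -427.7, 109.3]
ee_rot: [-0.036, 0.999, 0.001, 0.0]
contact_force: [-0.4, 0.1, -0.5]
gripper_width: 28.9
```

```bash
python3 - <<'E'
from h import *
mv([493.5,-427,20],1.645)
shot("wrist","w2")
E
```

```text
pos [ 492.4 -427.7  109.3] shift [-0.0012  0.0005  0.0894] yaw -0.09 j6 -1.029 t 4.0
```

View pics/w2.png

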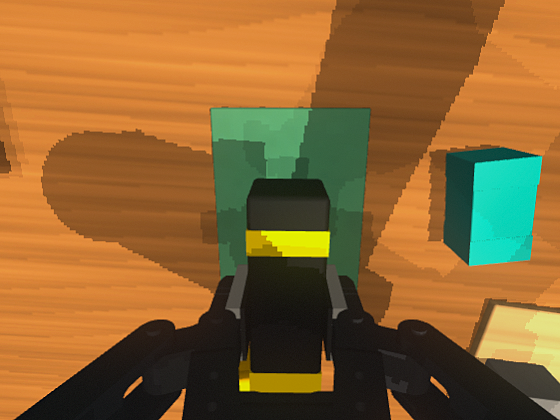

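Request:
send_rows --pt "0 0 0.04" --pt "0 0 0.07" --pt "0 0 0.088" --pt "0 0 0.096" --pt "0 0 0.1" --pt "0 0 0.1" --pt "0 0 0.1" --yaw '[0, 0, 0, 0, 0, 0, 0]' --fingers '[255, 255, 255, 255, 255, 255, 255]'

```text
clock: 4.75
position: [494.0, -427.1, 10.8]
ee_rot: [-0.039, 0.999, 0.0, 0.001]
contact_force: [-0.1, -0.4, 0.3]
gripper_width: 28.9
```

```bash
python3 - <<'E'
from h import *
mv([437,-69,140],1.682)
E
```

```text
pos [ 494.  -427.1   10.8] shift [ 0.0288  0.3614 -0.1292] yaw -1.94 j6 -1.026 t 4.75
```

Request:
send_rows --pt "0 0 0.002" --pt "0 0 0.002" --pt "0 0 0.002" --pt "0 0 0.002" --pt "0 0 0.002" --pt "0 0 0.002" --pt "0 0 -0.03" --pt "0 0 -0.075" --yaw '[0, 0, 0, 0, 0, 0, 0, 0]' --fingers '[255, 255, 90, 90, 90, 90, 90, 90]'

```text
clock: 5.55
position: [491.9, -426.0, 83.5]
ee_rot: [-0.038, 0.999, 0.002, -0.002]
contact_force: [0.1, -0.2, 0.1]
gripper_width: 55.3
```

```bash
python3 - <<'E'
from h import *
shot("wrist","w3")
mv([437,-69,140],1.682)
E
```

```text
pos [ 497.  -429.8   94.7] shift [ 0.0306  0.364  -0.0486] yaw -1.81 j6 -1.026 t 5.6
```

View pics/w3.png

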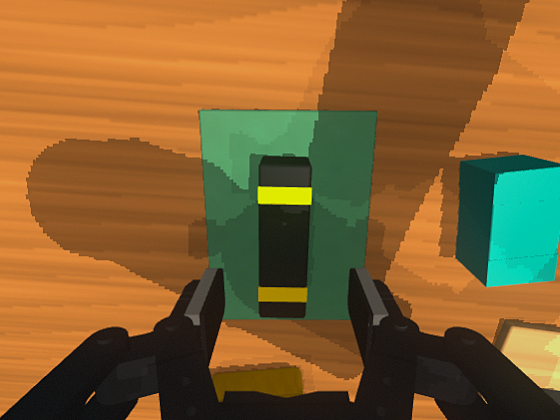

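```bash
python3 - <<'E'
from h import *
mv([447,-161,140],1.545)
E
```

```text
pos [ 497.  -429.8   94.7] shift [ 0.028   0.2715 -0.0478] yaw 6.04 j6 -1.026 t 5.6
```

Request:
send_rows --pt "0.028 0.2715 -0.048" --pt "0.028 0.2715 -0.048" --pt "0.028 0.2715 -0.048" --pt "0.028 0.2715 -0.048" --pt "0.028 0.2715 -0.048" --pt "0.028 0.2715 -0.048" --pt "0.028 0.2715 -0.048" --pt "0.028 0.2715 -0.048" --yaw '[6, 6, 6, 6, 6, 6, 6, 6]' --fingers '[98, 98, 98, 98, 98, 98, 98, 98]'

```text
clock: 6.4
position: [447.3, -160.7, 140.6]
ee_rot: [0.012, 1.0, -0.004, 0.006]
contact_force: [-0.3, -0.5, 0.3]
gripper_width: 52.7
```

```bash
python3 - <<'E'
from h import *
st=shot("wrist","w4")
mv([447,-161,15],1.545)
print(st['gripper_width'],px("wrist",[[482.9, -139.7,44], [481.5, -183.9,44], [412.0, -182.0,44], [412.8, -138.1,44]],st))
E
```

```text
pos [ 447.3 -161.2  140.3] shift [0.0018 0.0012 0.1253] yaw 0.05 j6 -1.604 t 6.45
52.69222497597625 [[315.6 256.6]
 [256.3 255.9]
 [253.9 163.6]
 [318.3 163.4]]
```

View pics/w4.png

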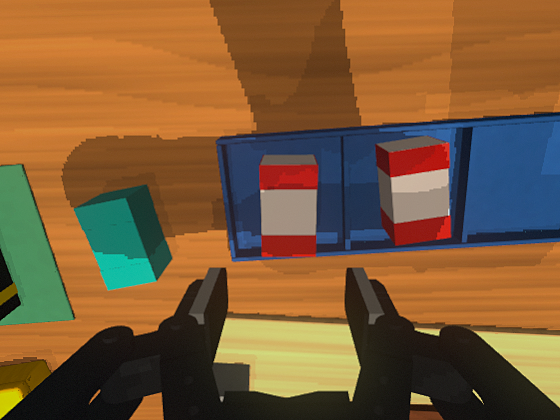

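```bash
python3 - <<'E'
from h import *
P=w("wrist",[[261,165],[318,165],[316.5,256],[261,256]],44);print(P,P.mean(0))
m=P.mean(0)
mv([m[0],m[1],15],1.545)
E
```

```text
[[ 412.9 -177.7   44. ]
 [ 413.8 -138.9   44. ]
 [ 482.2 -139.7   44. ]
 [ 481.3 -180.9   44. ]] [ 447.55 -159.3    44.  ]
pos [ 447.3 -161.2  140.3] shift [0.0013 0.0029 0.1252] yaw 0.05 j6 -1.604 t 6.45
```

Request:
send_rows --pt "0.001 0.002 0.045" --pt "0.001 0.002 0.085" --pt "0.001 0.002 0.11" --pt "0.001 0.002 0.125" --pt "0.001 0.002 0.125" --pt "0.001 0.002 0.125" --pt "0.001 0.002 0.125" --pt "0.001 0.002 0.125" --pt "0.001 0.002 0.125" --pt "0.001 0.002 0.125" --yaw '[0, 0, 0, 0, 0, 0, 0, 0, 0, 0]' --fingers '[98, 98, 98, 98, 98, 255, 255, 255, 255, 255]'

```text
clock: 7.45
position: [448.0, -160.1, 15.7]
ee_rot: [0.012, 1.0, -0.004, 0.006]
contact_force: [0.3, -0.3, -0.5]
gripper_width: 39.2
```

```bash
cat >> h.py <<'E'
TH=-0.079; O=np.array([631.2,-204.0])
def bed(x,y,z): 
    c,s=np.cos(TH),np.sin(TH)
    return [O[0]+c*x-s*y, O[1]+s*x+c*y, z]
def tobed(p):
    c,s=np.cos(TH),np.sin(TH);d=np.array(p)[:2]-O
    return np.array([c*d[0]+s*d[1], -s*d[0]+c*d[1]]).round(1)
E
python3 - <<'E'
from h import *
print(bed(-6,42,60))
mv(bed(-6,42,90),TH)
E
```

```text
[np.float64(628.533263068315), np.float64(-161.6574857367068), 60]
pos [ 448.  -160.1   15.7] shift [-0.1815  0.0024 -0.0719] yaw -86.89 j6 -1.613 t 7.45
```

Request:
send_rows --pt "0 0 -0.04" --pt "0 0 -0.072" --pt "-0.02 0 -0.072" --pt "-0.05 0 -0.072" --pt "-0.08 0 -0.072" --pt "-0.1 0 -0.072" --pt "-0.12 0.001 -0.072" --pt "-0.14 0.001 -0.072" --pt "-0.16 0.002 -0.072" --pt "-0.18 0.002 -0.072" --pt "-0.1815 0.0024 -0.072" --pt "-0.1815 0.0024 -0.072" --yaw '[0, 0, -8, -16, -24, -32, -40, -48, -56, -64, -72, -80]' --fingers '[255, 255, 255, 255, 255, 255, 255, 255, 255, 255, 255, 255]'

```text
clock: 8.65
position: [628.9, -161.4, 89.6]
ee_rot: [-0.635, 0.772, -0.007, 0.002]
contact_force: [-0.6, -0.2, -1.4]
gripper_width: 39.0
```

```bash
python3 - <<'E'
from h import *
mv(bed(-6,42,60),TH); shot("wrist","w5")
E
```

```text
pos [ 628.9 -161.4   89.6] shift [0.0002 0.0008 0.0296] yaw -6.56 j6 -0.2 t 8.65
```

View pics/w5.png

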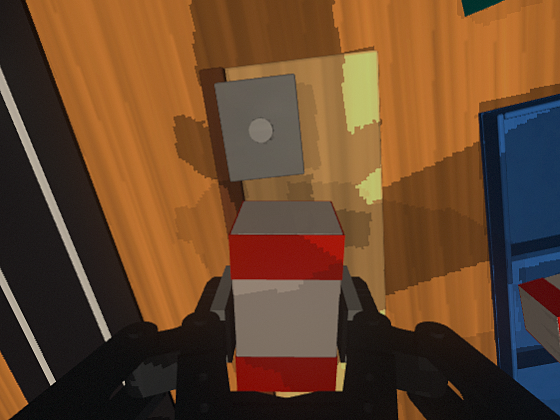

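```bash
python3 - <<'E'
from h import *
P=w("wrist",[[216,85],[295,74],[304,171],[230,181]],50)
for p in P: print(p,tobed(p))
for p in w("wrist",[[377,50],[384,300]],10): print(p,tobed(p))
for p in w("wrist",[[230,236],[344,236]],55): print('blk',p,tobed(p))
mv(bed(-5,41,30),TH)
E
```

```text
[ 646.9 -251.7   50. ] [ 19.4 -46.3]
[ 608.2 -249.3   50. ] [-19.4 -47. ]
[ 612.1 -201.8   50. ] [-19.2   0.7]
[ 651.5 -203.8   50. ] [20.2  1.8]
[ 558.6 -255.4   10. ] [-68.3 -57. ]
[571.9 -90.6  10. ] [-68.1 108.4]
blk [ 657.6 -175.2   55. ] [24.  30.8]
blk [ 597.1 -163.9   55. ] [-37.2  37.3]
pos [ 628.5 -161.4   89.6] shift [ 0.0008 -0.0004  0.0596] yaw -6.35 j6 -0.197 t 8.7
```

Request:
send_rows --pt "0.001 0 0.03" --pt "0.001 0 0.055" --pt "0.001 0 0.063" --pt "0.001 0 0.067" --pt "0.001 0 0.067" --pt "0.001 0 0.067" --yaw '[-6.4, -6.4, -6.4, -6.4, -6.4, -6.4]' --fingers '[255, 255, 255, 255, 255, 255]'

```text
clock: 9.3
position: [630.2, -163.0, 23.9]
ee_rot: [-0.679, 0.734, -0.008, 0.003]
contact_force: [-0.7, -0.3, -0.5]
gripper_width: 39.2
```

```bash
python3 - <<'E'
from h import *
s=read_state();print(tobed(s['position']),s['contact_force'])
mv(bed(6,41,22),TH);mv(bed(0,30,22),TH);
E
```

```text
[-4.3 40.8] [-0.70310964 -0.29967502 -0.49609527]
pos [ 630.2 -163.    23.9] shift [-0.0002 -0.0102  0.0021] yaw 0.03 j6 -0.085 t 9.3
pos [ 630.2 -163.    23.9] shift [ 0.0108 -0.0042  0.0021] yaw 0.03 j6 -0.085 t 9.3
```

Request:
send_rows --pt "0 0 0.001" --pt "0 -0.002 0.002" --pt "0 -0.004 0.002" --pt "0 -0.005 0.002" --pt "0 -0.006 0.002" --pt "0 -0.006 0.002" --yaw '[0, 0, 0, 0, 0, 0]' --fingers '[255, 255, 255, 255, 255, 255]'

```text
clock: 9.9
position: [635.1, -163.4, 21.8]
ee_rot: [-0.679, 0.734, -0.007, 0.002]
contact_force: [-3.0, 0.6, 1.6]
gripper_width: 39.5
```

```bash
python3 - <<'E'
from h import *
s=read_state();print(tobed(s['position']),s['contact_force'])
E
```

```text
[ 0.7 40.8] [-3.02819718  0.59759871  1.62615333]
```

Request:
send_rows --pt "0 -0.003 0" --pt "0.002 -0.003 0" --pt "0.004 -0.003 0" --pt "0.005 -0.003 0" --pt "0.006 -0.003 0" --pt "0.006 -0.003 0" --yaw '[0, 0, 0, 0, 0, 0]' --fingers '[255, 255, 255, 255, 255, 255]'

```text
clock: 10.5
position: [634.9, -167.1, 21.5]
ee_rot: [-0.678, 0.735, -0.004, 0.001]
contact_force: [-7.6, 9.8, 4.5]
gripper_width: 39.1
```

```bash
python3 - <<'E'
from h import *
s=read_state();print(tobed(s['position']),s['contact_force'])
E
```

```text
[ 0.8 37.1] [-7.62188896  9.76258841  4.48702397]
```

Request:
send_rows --pt "0.002 -0.001 0" --pt "0.002 -0.001 0" --pt "0 0 0" --pt "0 0 0" --pt "0 0 0" --pt "0 0 0" --pt "0 0 -0.04" --pt "0 0 -0.08" --pt "0 0 -0.1" --yaw '[0, 0, 0, 0, 0, 0, 0, 0, 0]' --fingers '[255, 255, 90, 90, 90, 90, 90, 90, 90]'

```text
clock: 11.4
position: [636.4, -167.4, 125.6]
ee_rot: [-0.679, 0.734, -0.006, 0.003]
contact_force: [0.3, -0.6, 0.9]
gripper_width: 55.0
```

```bash
sed -i 's/O=np.array(.*/O=np.array([632.1,-202.5])/' h.py; python3 - <<'E'
from h import *
shot("wrist","w6")
mv([437,-69,140],1.682)
E
```

```text
pos [ 637.7 -167.6  128.5] shift [-0.0825  0.2076 -0.0155] yaw 79.13 j6 -0.073 t 11.45
```

View pics/w6.png

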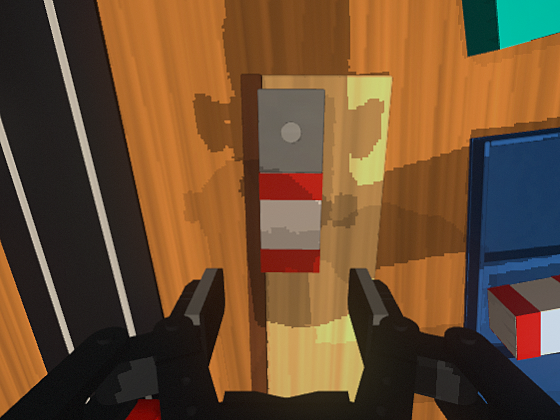

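Request:
send_rows --pt "-0.0825 0.2076 -0.0155" --pt "-0.0825 0.2076 -0.0155" --pt "-0.0825 0.2076 -0.0155" --pt "-0.0825 0.2076 -0.0155" --pt "-0.0825 0.2076 -0.0155" --pt "-0.0825 0.2076 -0.0155" --pt "-0.0825 0.2076 -0.0155" --pt "-0.0825 0.2076 -0.0155" --pt "-0.0825 0.2076 -0.0155" --pt "-0.0825 0.2076 -0.0155" --pt "-0.0825 0.2076 -0.0155" --pt "-0.0825 0.2076 -0.0155" --yaw '[79, 79, 79, 79, 79, 79, 79, 79, 79, 79, 79, 79]' --fingers '[98, 98, 98, 98, 98, 98, 98, 98, 98, 98, 98, 98]'

```text
clock: 12.65
position: [437.1, -69.0, 140.0]
ee_rot: [-0.058, 0.998, -0.004, 0.008]
contact_force: [0.6, 0.8, 0.0]
gripper_width: 52.4
```

```bash
python3 - <<'E'
from h import *
st=shot("wrist","w7")
mv([437,-69,15],1.682)
print(px("wrist",[[468.6, -44.1,44], [473.8, -86.5,44], [404.9, -94.0,44], [399.8, -51.9,44]],st))
E
```

```text
pos [437.1 -69.  139.9] shift [0.0021 0.001  0.1249] yaw 0.21 j6 -1.685 t 12.7
[[315.  255.3]
 [257.5 255.5]
 [255.5 163.2]
 [318.  163. ]]
```

View pics/w7.png

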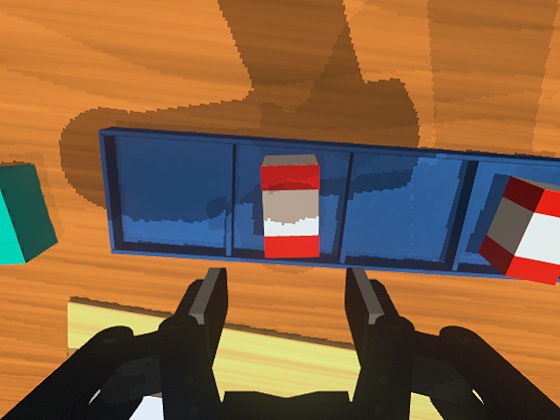

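Request:
send_rows --pt "0.001 0.003 0.045" --pt "0.001 0.003 0.085" --pt "0.001 0.003 0.11" --pt "0.001 0.003 0.125" --pt "0.001 0.003 0.125" --pt "0.001 0.003 0.125" --pt "0.001 0.003 0.125" --pt "0.001 0.003 0.125" --pt "0.001 0.003 0.125" --pt "0.001 0.003 0.125" --yaw '[0, 0, 0, 0, 0, 0, 0, 0, 0, 0]' --fingers '[98, 98, 98, 98, 98, 255, 255, 255, 255, 255]'

```text
clock: 13.7
position: [438.1, -66.9, 15.4]
ee_rot: [-0.057, 0.998, -0.004, 0.009]
contact_force: [-0.2, 0.3, -1.1]
gripper_width: 39.0
```

```bash
python3 - <<'E'
from h import *
mv(bed(-6,112,90),TH)
E
```

```text
pos [438.1 -66.9  15.4] shift [-0.1941 -0.0465 -0.0709] yaw -78.89 j6 -1.7 t 13.7
```

Request:
send_rows --pt "0 0 -0.04" --pt "0 0 -0.071" --pt "-0.02 -0.005 -0.071" --pt "-0.05 -0.01 -0.071" --pt "-0.08 -0.02 -0.071" --pt "-0.11 -0.03 -0.071" --pt "-0.14 -0.035 -0.071" --pt "-0.17 -0.04 -0.071" --pt "-0.194 -0.0465 -0.071" --pt "-0.194 -0.0465 -0.071" --pt "-0.194 -0.0465 -0.071" --pt "-0.194 -0.0465 -0.071" --yaw '[0, 0, -8.5, -17, -25.5, -34, -42.5, -51, -59.5, -68, -76.5, -78.9]' --fingers '[255, 255, 255, 255, 255, 255, 255, 255, 255, 255, 255, 255]'

```text
clock: 14.9
position: [634.6, -90.4, 89.6]
ee_rot: [-0.68, 0.733, -0.008, 0.004]
contact_force: [-0.5, 0.3, -1.1]
gripper_width: 39.0
```

```bash
python3 - <<'E'
from h import *
shot("wrist","w8")
mv(bed(-5,112,23.5),TH); 
E
```

```text
pos [634.5 -90.4  89.7] shift [-0.0003 -0.0002  0.0662] yaw 0.18 j6 -0.197 t 14.95
```

View pics/w8.png

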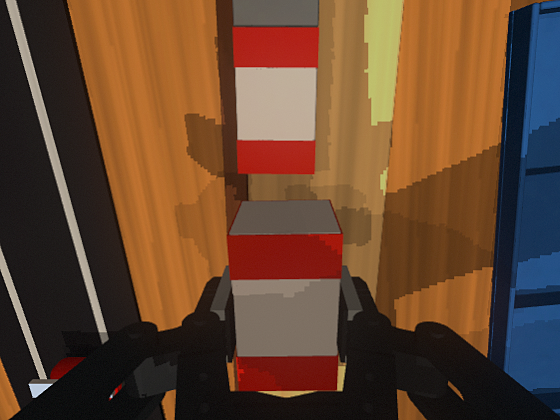

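Request:
send_rows --pt "0 0 0.035" --pt "0 0 0.057" --pt "0 0 0.063" --pt "0 0 0.067" --pt "0 0 0.068" --pt "0 -0.002 0.068" --pt "0 -0.004 0.068" --pt "0 -0.006 0.068" --pt "0 -0.007 0.068" --pt "0 -0.007 0.068" --yaw '[0, 0, 0, 0, 0, 0, 0, 0, 0, 0]' --fingers '[255, 255, 255, 255, 255, 255, 255, 255, 255, 255]'

```text
clock: 15.95
position: [640.5, -91.2, 22.1]
ee_rot: [-0.679, 0.734, -0.006, 0.003]
contact_force: [-6.1, 2.3, 3.7]
gripper_width: 39.1
```

```bash
python3 - <<'E'
from h import *
s=read_state();print(tobed(s['position']),s['contact_force'])
mv(bed(0,105,21.4),TH)
E
```

```text
[ -0.4 111.6] [-6.11255991  2.28196724  3.65813263]
pos [640.5 -91.2  22.1] shift [ 0.0066 -0.0004  0.0007] yaw 0.11 j6 -0.196 t 15.95
```

Request:
send_rows --pt "0.002 -0.002 0" --pt "0.004 -0.002 0" --pt "0.006 -0.002 0" --pt "0.008 -0.002 0" --pt "0.009 -0.002 0" --pt "0.009 -0.002 0" --yaw '[0, 0, 0, 0, 0, 0]' --fingers '[255, 255, 255, 255, 255, 255]'

```text
clock: 16.55
position: [640.1, -96.7, 22.0]
ee_rot: [-0.679, 0.734, -0.004, 0.003]
contact_force: [-5.8, 13.5, 3.8]
gripper_width: 39.3
```

```bash
python3 - <<'E'
from h import *
s=read_state();print(tobed(s['position']),s['contact_force'])
E
```

```text
[ -0.3 106.1] [-5.83916676 13.49882286  3.75263303]
```

Contact on both sides; release.

Request:
send_rows --pt "0.002 -0.001 0" --pt "0.002 -0.001 0" --pt "0 0 0" --pt "0 0 0" --pt "0 0 0" --pt "0 0 0" --pt "0 0 -0.04" --pt "0 0 -0.08" --pt "0 0 -0.12" --pt "0 0 -0.12" --yaw '[0, 0, 0, 0, 0, 0, 0, 0, 0, 0]' --fingers '[255, 255, 90, 90, 90, 90, 90, 90, 90, 90]'

```text
clock: 17.55
position: [643.2, -97.2, 149.5]
ee_rot: [-0.679, 0.734, -0.009, 0.008]
contact_force: [-0.0, 0.1, 0.2]
gripper_width: 55.1
```

```bash
python3 - <<'E'
from h import *
shot("wrist","w9")
mv([435,120,150],1.503)
E
```

```text
pos [641.2 -96.9 146. ] shift [-0.1999  0.2226 -0.0079] yaw 89.36 j6 -0.181 t 17.6
```

View pics/w9.png

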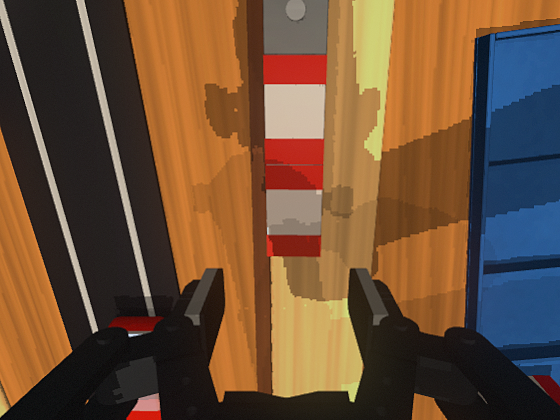

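Request:
send_rows --pt "-0.2 0.2226 -0.008" --pt "-0.2 0.2226 -0.008" --pt "-0.2 0.2226 -0.008" --pt "-0.2 0.2226 -0.008" --pt "-0.2 0.2226 -0.008" --pt "-0.2 0.2226 -0.008" --pt "-0.2 0.2226 -0.008" --pt "-0.2 0.2226 -0.008" --pt "-0.2 0.2226 -0.008" --pt "-0.2 0.2226 -0.008" --pt "-0.2 0.2226 -0.008" --pt "-0.2 0.2226 -0.008" --yaw '[89.4, 89.4, 89.4, 89.4, 89.4, 89.4, 89.4, 89.4, 89.4, 89.4, 89.4, 89.4]' --fingers '[98, 98, 98, 98, 98, 98, 98, 98, 98, 98, 98, 98]'

```text
clock: 18.8
position: [434.4, 119.7, 149.2]
ee_rot: [0.034, 0.999, -0.001, 0.008]
contact_force: [0.6, -0.3, 0.7]
gripper_width: 52.7
```

```bash
python3 - <<'E'
from h import *
st=shot("wrist","w10")
mv([435,120,15],1.503)
print(px("wrist",[[470.7, 139.2,44], [468.3, 96.4,44], [399.3, 100.6,44], [402.1, 144.4,44]],st))
E
```

```text
pos [434.5 119.7 149.4] shift [0.0017 0.0005 0.1344] yaw 0.09 j6 -2.286 t 18.85
[[314.1 250.8]
 [258.3 251.3]
 [255.1 162.3]
 [317.4 162.1]]
```

View pics/w10.png

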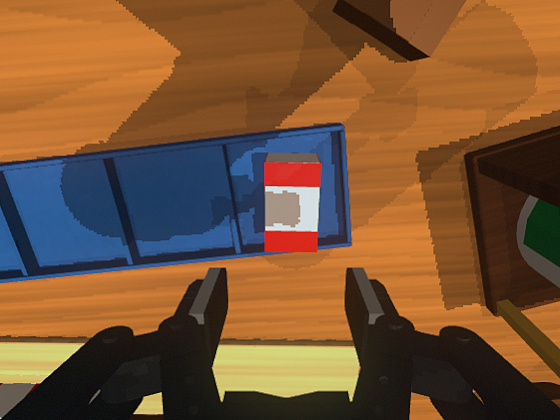

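```bash
python3 - <<'E'
from h import *
P=w("wrist",[[265,163.5],[321.5,163.5],[318,251.5],[264,251.5]],44);m=P.mean(0);print(P,m)
mv([m[0],m[1],15],1.503)
E
```

```text
[[400.8 107.4  44. ]
 [403.4 147.2  44. ]
 [471.6 142.3  44. ]
 [468.9 100.8  44. ]] [436.175 124.425  44.   ]
pos [434.5 119.7 149.4] shift [0.0009 0.005  0.1344] yaw 0.09 j6 -2.286 t 18.85
```

```bash
python3 - <<'E'
from h import *
im=cv2.imread("pics/w10.png")
cv2.imwrite("pics/c3.png",cv2.resize(im[110:280,210:370],None,fx=3.5,fy=3.5,interpolation=cv2.INTER_CUBIC))
print(w("wrist",[[344,124],[351,243]],22))
E
```

```text
[[379.4 166.8  22. ]
 [476.3 171.4  22. ]]
```

View pics/c3.png

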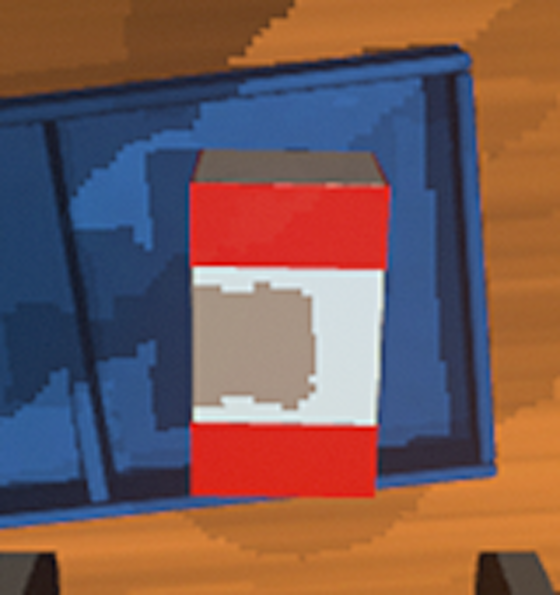

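Request:
send_rows --pt "0.001 0.004 0.045" --pt "0.001 0.004 0.09" --pt "0.001 0.004 0.115" --pt "0.001 0.004 0.128" --pt "0.001 0.004 0.13" --pt "0.001 0.004 0.13" --pt "0.001 0.004 0.13" --pt "0.001 0.004 0.13" --pt "0.001 0.004 0.13" --pt "0.001 0.004 0.13" --yaw '[0, 0, 0, 0, 0, 0, 0, 0, 0, 0]' --fingers '[104, 104, 104, 104, 104, 255, 255, 255, 255, 255]'

```text
clock: 19.85
position: [436.1, 123.7, 19.9]
ee_rot: [0.033, 0.999, -0.0, 0.009]
contact_force: [-0.6, -0.6, -0.9]
gripper_width: 39.0
```

```bash
python3 - <<'E'
from h import *
mv(bed(-6,182,95),TH)
E
```

```text
pos [436.1 123.7  19.9] shift [-0.2147 -0.1305 -0.0714] yaw -89.25 j6 -2.302 t 19.85
```

Request:
send_rows --pt "0 0 -0.04" --pt "0 0 -0.075" --pt "-0.02 -0.015 -0.075" --pt "-0.05 -0.03 -0.075" --pt "-0.08 -0.05 -0.075" --pt "-0.11 -0.07 -0.075" --pt "-0.14 -0.09 -0.075" --pt "-0.17 -0.11 -0.075" --pt "-0.2 -0.125 -0.075" --pt "-0.2147 -0.1305 -0.0715" --pt "-0.2147 -0.1305 -0.0715" --pt "-0.2147 -0.1305 -0.0715" --yaw '[0, -8.5, -17, -25.5, -34, -42.5, -51, -59.5, -68, -76.5, -85, -89.2]' --fingers '[255, 255, 255, 255, 255, 255, 255, 255, 255, 255, 255, 255]'

```text
clock: 21.05
position: [640.4, -21.2, 94.3]
ee_rot: [-0.679, 0.734, -0.006, 0.005]
contact_force: [0.6, 0.4, -1.2]
gripper_width: 39.0
```

```bash
python3 - <<'E'
from h import *
shot("wrist","w11")
mv(bed(-5,182,27.5),TH); 
E
```

```text
pos [640.3 -21.   94.5] shift [-0.0004 -0.0001  0.067 ] yaw 0.19 j6 -0.301 t 21.1
```

View pics/w11.png

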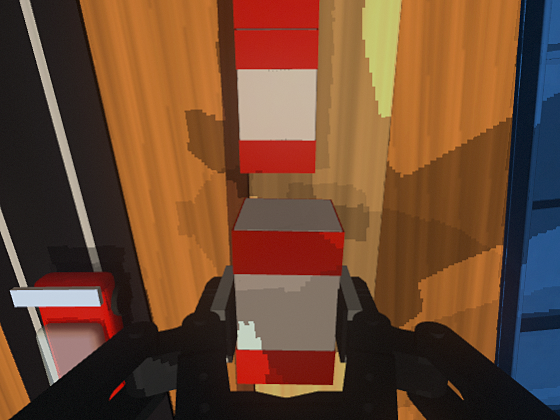

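Request:
send_rows --pt "0 0 0.035" --pt "0 0 0.057" --pt "0 0 0.063" --pt "0 0 0.067" --pt "0 0 0.069" --pt "0 -0.002 0.069" --pt "0 -0.004 0.069" --pt "0 -0.006 0.069" --pt "0 -0.007 0.069" --pt "0 -0.007 0.069" --yaw '[0, 0, 0, 0, 0, 0, 0, 0, 0, 0]' --fingers '[255, 255, 255, 255, 255, 255, 255, 255, 255, 255]'

```text
clock: 22.1
position: [646.3, -21.7, 25.7]
ee_rot: [-0.68, 0.733, -0.004, 0.004]
contact_force: [-5.9, 1.6, 3.0]
gripper_width: 39.1
```

```bash
python3 - <<'E'
from h import *
s=read_state();print(tobed(s['position']),s['contact_force'])
E
```

```text
[-1.000e-01  1.813e+02] [-5.8653879   1.57257644  3.04080152]
```

Request:
send_rows --pt "0.002 -0.002 0" --pt "0.004 -0.002 0" --pt "0.006 -0.002 0" --pt "0.008 -0.002 0" --pt "0.009 -0.002 0" --pt "0.009 -0.002 0" --yaw '[0, 0, 0, 0, 0, 0]' --fingers '[255, 255, 255, 255, 255, 255]'

```text
clock: 22.7
position: [646.0, -27.5, 25.5]
ee_rot: [-0.68, 0.733, -0.002, 0.004]
contact_force: [-6.8, 11.9, 2.0]
gripper_width: 38.9
```

```bash
python3 - <<'E'
from h import *
s=read_state();print(tobed(s['position']),s['contact_force'])
E
```

```text
[  0.  175.5] [-6.76813557 11.87482513  2.03339772]
```

Request:
send_rows --pt "0.002 -0.001 0" --pt "0.002 -0.001 0" --pt "0 0 0" --pt "0 0 0" --pt "0 0 0" --pt "0 0 0" --pt "0 0 -0.04" --pt "0 0 -0.08" --pt "0 0 -0.12" --pt "0 0 -0.16" --pt "0 0 -0.17" --yaw '[0, 0, 0, 0, 0, 0, 0, 0, 0, 0, 0]' --fingers '[255, 255, 90, 90, 90, 90, 90, 90, 90, 90, 90]'

```text
clock: 23.8
position: [647.3, -28.1, 201.8]
ee_rot: [-0.68, 0.733, -0.006, 0.008]
contact_force: [-0.4, 0.1, 0.3]
gripper_width: 55.3
```

```bash
python3 - <<'E'
from h import *
shot("wrist","w12");shot("top","t2");shot("scene","s2")
mv([505,382,240])
E
```

```text
pos [644.4 -27.9 195.6] shift [-0.3984  0.1694 -0.0447] yaw None j6 -0.282 t 23.95
```

View pics/w12.png

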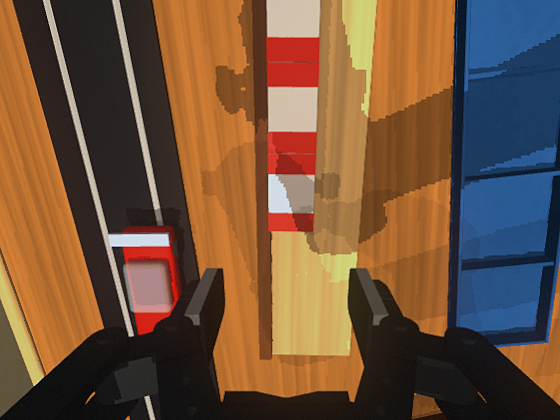

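View pics/t2.png

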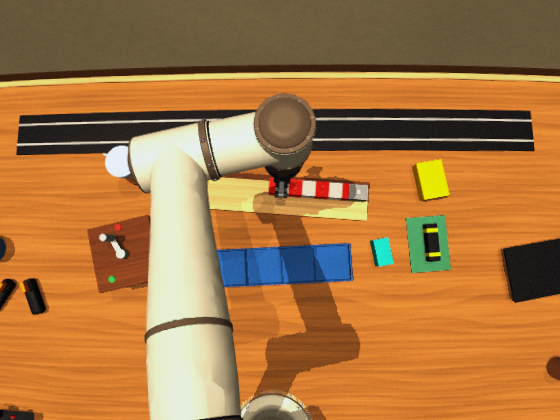

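View pics/s2.png

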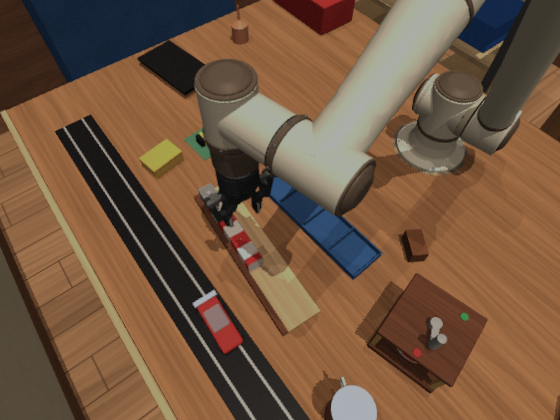

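```bash
python3 - <<'E'
from h import *
mv([505,381,250],-0.995)
print(read_state()['joints'].round(2))
E
```

```text
pos [644.4 -27.9 195.6] shift [-0.3974  0.1692 -0.0547] yaw 52.7 j6 -0.282 t 23.95
[ 0.21  0.44  0.   -0.   -1.12 -0.28]
```

Request:
send_rows --pt "0 0 -0.05" --pt "-0.05 0.02 -0.055" --pt "-0.1 0.04 -0.055" --pt "-0.15 0.06 -0.055" --pt "-0.2 0.08 -0.055" --pt "-0.24 0.1 -0.055" --pt "-0.28 0.12 -0.055" --pt "-0.32 0.14 -0.055" --pt "-0.36 0.155 -0.055" --pt "-0.397 0.169 -0.055" --pt "-0.397 0.169 -0.055" --pt "-0.397 0.169 -0.055" --yaw '[0, 6, 12, 18, 24, 30, 36, 42, 48, 52.7, 52.7, 52.7]' --fingers '[90, 90, 90, 90, 90, 90, 90, 90, 90, 90, 90, 90]'

```text
clock: 25.15
position: [504.2, 380.7, 247.4]
ee_rot: [-0.285, 0.959, -0.001, 0.003]
contact_force: [0.6, -0.8, 0.3]
gripper_width: 55.5
```

```bash
python3 - <<'E'
from h import *
st=shot("wrist","w13")
mv([505,381,250],-0.995)
C=np.array([468.8,357.3])
a=0.576
print(px("wrist",[[C[0]+44*np.cos(a),C[1]+44*np.sin(a),186],[*C,122],[C[0]+67*np.cos(.237),C[1]+67*np.sin(.237),122],[C[0]+67*np.cos(2.737),C[1]+67*np.sin(2.737),122]],st))
E
```

```text
pos [504.7 379.9 248. ] shift [-0.0008  0.0007 -0.002 ] yaw 0.03 j6 -1.9 t 25.2
[[285.6 233.5]
 [286.2 147.4]
 [258.5 225.8]
 [363.7  95.5]]
```

View pics/w13.png

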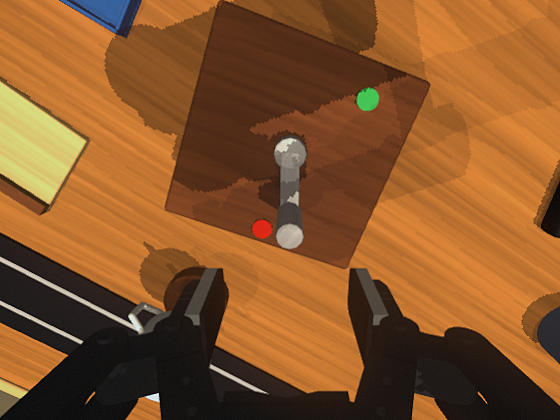

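```bash
python3 - <<'E'
from h import *
h=w("wrist",[290,236],186)[0];r,g=w("wrist",[[262,229],[368,99]],122);print(h,r,g)
# centre from dots: angles differ 2.5, radius 67 each
m=(r+g)/2; v=(g-r)[:2]; n=np.array([-v[1],v[0]])/np.linalg.norm(v)
half=67*np.cos(1.25)
for s in (1,-1): print(m[:2]+s*half*n, np.linalg.norm(v),2*67*np.sin(1.25))
for s in (1,-1):
  c=m[:2]+s*half*n; print(np.linalg.norm(h[:2]-c), np.arctan2(*(h[:2]-c)[::-1]), np.arctan2(*(r[:2]-c)[::-1]),np.arctan2(*(g[:2]-c)[::-1]))
E
```

```text
[506.4 383.8 186. ] [535.6 376.2 122. ] [408.  387.3 122. ]
[469.96909912 360.70288721] 128.08188786866003 127.16393899364856
[473.63090088 402.79711279] 128.08188786866003 127.16393899364856
43.1356831183603 0.5650435288205342 0.23187805186363436 2.736170288256527
37.87748871984809 -0.5253790612826699 -0.4054223653332661 -2.909714601726159
```

```bash
python3 - <<'E'
from h import *
mv([506.4,382.7,149],0.57-np.pi/2)
E
```

```text
pos [504.7 379.9 248. ] shift [-0.0025  0.0018  0.099 ] yaw 0.36 j6 -1.9 t 25.2
```

Request:
send_rows --pt "-0.0025 0.002 0.02" --pt "-0.0025 0.002 0.045" --pt "-0.0025 0.002 0.07" --pt "-0.0025 0.002 0.09" --pt "-0.0025 0.002 0.098" --pt "-0.0025 0.002 0.099" --pt "-0.0025 0.002 0.099" --pt "-0.0025 0.002 0.099" --pt "-0.0025 0.002 0.099" --pt "-0.0025 0.002 0.099" --pt "-0.0025 0.002 0.099" --pt "-0.0025 0.002 0.099" --yaw '[0.4, 0.4, 0.4, 0.4, 0.4, 0.4, 0.4, 0.4, 0.4, 0.4, 0.4, 0.4]' --fingers '[90, 90, 90, 90, 90, 90, 255, 255, 255, 255, 255, 255]'

```text
clock: 26.4
position: [506.9, 383.4, 150.6]
ee_rot: [-0.281, 0.96, -0.001, 0.004]
contact_force: [-0.4, -1.0, 6.1]
gripper_width: 16.5
```

```bash
cat >> h.py <<'E'
CC=np.array([469.4,359.0])
def arc(n,deg,z=149):
    st=read_state();M=R.from_quat(st["ee_rot"]).as_matrix();p=st["position"]
    d=p[:2]-CC;a0=np.arctan2(d[1],d[0]);r=np.hypot(*d)
    print("alpha",a0,"crank",a0-0.234,"r",r,"F",st["contact_force"].round(1),"w",st["gripper_width"], "phi",np.arctan2(M[1,1],M[0,1]))
    T=[];Y=[]
    for i in range(1,n+1):
        a=a0+np.radians(deg)*i
        q=np.array([CC[0]+44*np.cos(a),CC[1]+44*np.sin(a),z])
        T.append((M.T@(q-p)/1000).round(4).tolist());Y.append(-deg*i)
    print(T);print(Y)
E
python3 - <<'E'
from h import *
arc(12,5)
E
```

```text
alpha 0.5772534510041365 crank 0.3432534510041365 r 44.79719981649917 F [-0.4 -1.   6.1] w 16.516700726986763 phi 2.1405241821587335
[[0.001, 0.0038, 0.0015], [0.0015, 0.0076, 0.0015], [0.0024, 0.0114, 0.0015], [0.0036, 0.015, 0.0015], [0.0051, 0.0186, 0.0014], [0.0069, 0.022, 0.0014], [0.009, 0.0252, 0.0014], [0.0113, 0.0282, 0.0014], [0.0139, 0.031, 0.0013], [0.0168, 0.0336, 0.0013], [0.0198, 0.0359, 0.0013], [0.0231, 0.0379, 0.0012]]
[-5, -10, -15, -20, -25, -30, -35, -40, -45, -50, -55, -60]
```

Request:
send_rows --pt "0.001 0.0038 -0.001" --pt "0.0015 0.0076 -0.001" --pt "0.0024 0.0114 -0.001" --pt "0.0036 0.015 -0.001" --pt "0.0051 0.0186 -0.001" --pt "0.0069 0.022 -0.001" --pt "0.009 0.0252 -0.001" --pt "0.0113 0.0282 -0.001" --pt "0.0139 0.031 -0.001" --pt "0.0168 0.0336 -0.001" --pt "0.0198 0.0359 -0.001" --pt "0.0231 0.0379 -0.001" --yaw '[-5, -10, -15, -20, -25, -30, -35, -40, -45, -50, -55, -60]' --fingers '[255, 255, 255, 255, 255, 255, 255, 255, 255, 255, 255, 255]'

```text
clock: 27.6
position: [467.5, 404.7, 150.6]
ee_rot: [0.725, -0.689, 0.002, -0.005]
contact_force: [4.2, 3.5, -3.1]
gripper_width: 16.7
```

```bash
python3 - <<'E'
from h import *
arc(12,5,150.5)
E
```

```text
alpha 1.611880146376698 crank 1.377880146376698 r 45.7534172100764 F [ 4.2  3.5 -3.1] w 16.67283360740486 phi -3.0914565825764115
[[0.0019, 0.0039, 0.0001], [0.0024, 0.0077, 0.0], [0.0031, 0.0114, 0.0], [0.0043, 0.0151, -0.0], [0.0057, 0.0186, -0.0001], [0.0074, 0.0221, -0.0001], [0.0095, 0.0253, -0.0002], [0.0118, 0.0284, -0.0002], [0.0144, 0.0312, -0.0002], [0.0172, 0.0339, -0.0003], [0.0202, 0.0362, -0.0003], [0.0234, 0.0383, -0.0004]]
[-5, -10, -15, -20, -25, -30, -35, -40, -45, -50, -55, -60]
```

Request:
send_rows --pt "0.0015 0.0039 0" --pt "0.002 0.0077 0" --pt "0.0028 0.0114 0" --pt "0.004 0.0151 0" --pt "0.0054 0.0186 0" --pt "0.007 0.0221 0" --pt "0.009 0.0253 0" --pt "0.0114 0.0284 0" --pt "0.014 0.0312 0" --pt "0.0168 0.0339 0" --pt "0.0198 0.0362 0" --pt "0.023 0.0383 0" --yaw '[-5, -10, -15, -20, -25, -30, -35, -40, -45, -50, -55, -60]' --fingers '[255, 255, 255, 255, 255, 255, 255, 255, 255, 255, 255, 255]'

```text
clock: 28.8
position: [429.8, 381.2, 150.6]
ee_rot: [0.973, -0.232, 0.004, -0.004]
contact_force: [-1.0, 4.7, 3.0]
gripper_width: 16.7
```

```bash
python3 - <<'E'
from h import *
arc(3,2,150.5)
shot("wrist","w14")
E
```

```text
alpha 2.6300529729717015 crank 2.3960529729717015 r 45.362768446064536 F [-1.   4.7  3. ] w 16.702026230364908 phi -2.0397690912907205
[[0.0013, 0.0016, 0.0001], [0.0013, 0.0031, 0.0001], [0.0014, 0.0047, 0.0]]
[-2, -4, -6]
```

View pics/w14.png

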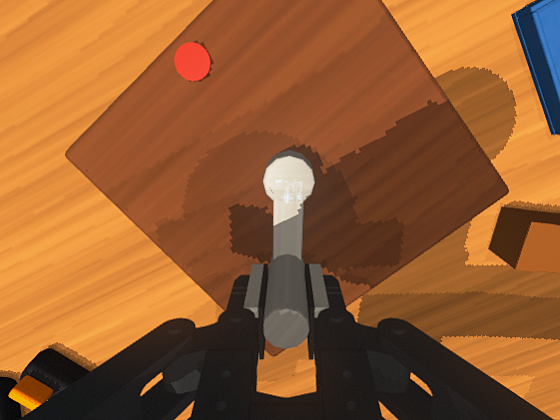

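```bash
python3 - <<'E'
import numpy as np
P=np.array([(506.9,383.4),(467.5,404.7),(429.8,381.2)])
A=np.c_[2*P,np.ones(3)];x=np.linalg.solve(A,(P**2).sum(1));c=x[:2];print(c,np.sqrt(x[2]+c@c),[np.arctan2(*(p-c)[::-1]) for p in P])
E
```

```text
[468.97658727 360.34096425] 44.38360466113731 [np.float64(0.5463119162985243), np.float64(1.6040712219366347), np.float64(2.6523339980941594)]
```

Request:
send_rows --pt "0 0.0015 0" --pt "0.0002 0.003 0" --pt "0.0003 0.004 0" --pt "0.0003 0.004 0" --pt "0.0003 0.004 0" --yaw '[-2, -4, -5, -5, -5]' --fingers '[255, 255, 255, 255, 255]'

```text
clock: 29.35
position: [428.1, 377.5, 150.6]
ee_rot: [0.982, -0.189, 0.004, -0.004]
contact_force: [-1.3, 3.0, 1.9]
gripper_width: 16.9
```

Request:
send_rows --pt "0 0 0" --pt "0 0 0" --pt "0 0 0" --pt "0 0 0" --pt "0 0 -0.02" --pt "0 0 -0.05" --pt "0 0 -0.09" --pt "0 0 -0.1" --yaw '[0, 0, 0, 0, 0, 0, 0, 0]' --fingers '[120, 100, 90, 90, 90, 90, 90, 90]'

```text
clock: 30.15
position: [428.7, 378.1, 255.6]
ee_rot: [0.982, -0.189, 0.007, -0.008]
contact_force: [1.2, 1.5, -0.8]
gripper_width: 55.4
```

```bash
python3 - <<'E'
from h import *
shot("wrist","w15")
mv([469,420,300])
E
```

```text
pos [428.5 378.  255.4] shift [ 0.0225 -0.0548 -0.0434] yaw None j6 0.179 t 30.2
```

View pics/w15.png

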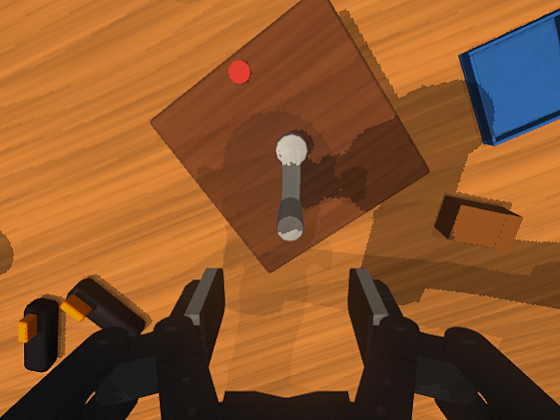

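```bash
python3 - <<'E'
from h import *
h=w("wrist",[290,229],186)[0][:2];r=w("wrist",[239,72],122)[0][:2];print(h,r)
# centre from fit of sum: red at 67 from c, hub
for z in(140,150,155):
  c=w("wrist",[291,150],z)[0][:2];print(z,c,np.linalg.norm(r-c),np.linalg.norm(h-c),(np.arctan2(*(h-c)[::-1])-np.arctan2(*(r-c)[::-1])))
E
```

```text
[428.4 377.2] [533.9 376.1]
140 [469.3 360.6] 66.4335005851716 44.14034435751495 2.5205515063418096
150 [470.6 360. ] 65.31538869209916 45.570604560396205 2.5055030971089747
155 [471.2 359.8] 64.78410298831032 46.201731569282124 2.501121146061437
```

```bash
python3 - <<'E'
from h import *
mv([250,480,330])
E
```

```text
pos [428.5 378.  255.4] shift [-0.2028 -0.03   -0.076 ] yaw None j6 0.179 t 30.2
```

Request:
send_rows --pt "0 0 -0.04" --pt "0 0 -0.075" --pt "-0.05 -0.01 -0.075" --pt "-0.1 -0.015 -0.075" --pt "-0.15 -0.02 -0.075" --pt "-0.2 -0.03 -0.075" --pt "-0.2 -0.03 -0.075" --pt "-0.2 -0.03 -0.075" --yaw '[0, 0, 0, 0, 0, 0, 0, 0]' --fingers '[90, 90, 90, 90, 90, 90, 90, 90]'

```text
clock: 31.0
position: [251.4, 479.2, 327.8]
ee_rot: [0.982, -0.187, 0.006, -0.007]
contact_force: [0.3, -0.3, -0.7]
gripper_width: 55.1
```

```bash
python3 - <<'E'
from h import *
shot("top","t3",(80,90,480,310),2);shot("scene","s3")
im=cv2.imread("pics/t3_full.png")
cv2.imwrite("pics/t3b.png",cv2.resize(im[170:230,200:380],None,fx=4.4,fy=4.4,interpolation=cv2.INTER_CUBIC))
E
```

```text
(no output)
```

View pics/t3.png

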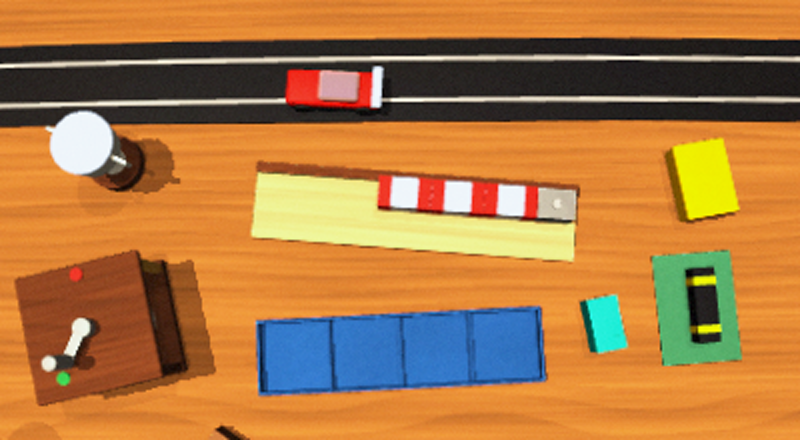

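View pics/t3b.png

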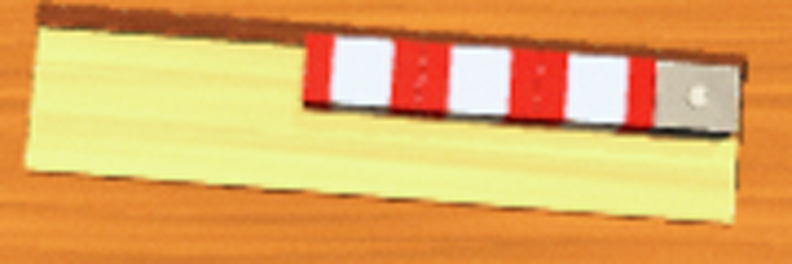

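View pics/s3.png

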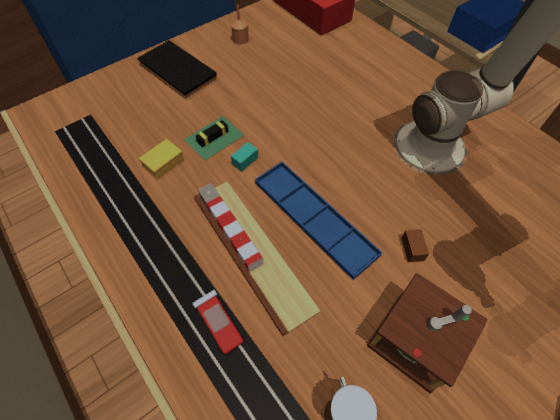

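```bash
python3 - <<'E'
from h import *
h=w("top",[50.5/2+80,364/2+90],186)[0][:2];d=h-[468.8,357.3];print(h,np.hypot(*d),np.arctan2(d[1],d[0])-0.234)
for u in [(303,106),(308,35),(655,128),(657,62)]: print(tobed(w("top",[u[0]/4.4+200,u[1]/4.4+170],50)[0]))
print(read_state()['contact_force'],job_done())
E
```

```text
[427.1 372.9] 44.52246623896747 2.5496106266888434
[-24.  206.9]
[ 19.1 207.3]
[-21.6  -2.7]
[18.3 -1.9]
the job is handed in; nothing more can be done
[ 0.76737382 -0.25223763  0.00773858] None
```

I finished the job and handed it in at about 31 s on the robot's clock.

- **Marker:** it lies flat on the green mat, well inside its edges in the top view.
- **Blocks:** only three were present. All three are in one row on the bed, each pressed against the post or its neighbour with about 10–13 N and against the lip with about 6–8 N. The last top view shows no gaps, with the row measuring about 209 mm against 210 mm expected. The tray is empty.
- **Crank:** I wound it only after the row was closed, then let go. The two camera readings differ slightly: about 2.50–2.52 rad from the wrist camera and 2.55 rad from the top camera, against a target of 2.5.
- **Left alone:** the trophy, car, tin and both look-alikes were not touched. They look unmoved in the last top and scene pictures.

The wrist and top cameras disagreed by about 3–4 mm throughout. I settled the blocks by contact, and the crank by fitting its centre to the arc the gripper followed. No check failed.

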